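# Slide a board carrier home on the preheater rails and clip it down

### The arm

A 7-joint arm with a two-finger parallel gripper is mounted at the origin on the work surface. World frame = base frame: x ahead of the robot, y to its left, z up, the work surface at z = 0. Lengths are in m, angles in rad, forces in N, time in s.
With the tool pointing down it reaches from about 0.35 to 0.9 m from the base axis. Payload 7.2 kg.
Tool frame: the origin (TCP) lies at the very end of the fingers, on their centre line; the grasp point (between the pads) lies 19 mm behind it; y points along the fingers, z is the direction in which the jaws open and shut, and the axes are right-handed (so a half turn about y gives the same grasp; the last joint's range is limited). The gripper opens to 88 mm and grips with 3 to 60 N. Pads are 20 mm wide; open, the fingers measure 115 mm over their backs; the gripper's body (75 mm by 178 mm) begins 61 mm behind the grasp point.
Start: joints at [-1.3, 0.411, -0.013, 1.596, 0.006, 1.134, -0.082], TCP at [0.208, 0.589, 0.223] pointing down, gripper open.
Joint ranges: [-2.95, 2.95], [-0.29, 1.99], [-1.47, 1.44], [0.14, 2.54], [-1.03, 4.17], [0.13, 1.85], [-2.86, 2.86]. Speed limits (rad/s): [2.39, 2.39, 3.01, 3.01, 3.14, 3.14, 3.14].

### API

Orientations are given as a unit quaternion [w, x, y, z].
In Python, from station import r gives the robot as it stands.
- The arm moves only by the shell command python3 -m inch 'ROWS' [FORCE]. ROWS is JSON, a list of rows, each an object of numbers: "fingers": the finger opening in mm, from 0 to 87.8; "dx", "dy", "dz": the shift along the tool's x, y, z normalised to -1 to 1, where 1 is 0.02 m; "rx", "ry", "rz": the turn, a rotation vector about the tool's x, y, z normalised to -1 to 1, where 1 is 0.08 rad. In form: [{"fingers": .., "dx": .., "dy": .., "dz": .., "rx": .., "ry": .., "rz": ..}, ...]. A call has exactly 10 rows; each row shifts and turns the commanded pose from where the row before left it, along the tool's axes as they then stand; what a row does not reach is not made up. A row lasts 1/12 s, in which the tool goes at most 41.7 mm and 7.16 degrees, less where a joint would pass 70% of its speed; a pose out of reach is approached as far as the arm can. A call with a number of a shift or a turn outside -1 to 1 is refused whole. A call with a gripper value outside its range is refused whole. The fingers move at their own pace and stop on an object; FORCE is the grip in N (left out, the last holds). Time passes only in rows, so rows that do not move let the fingers close, or fill a call up. It gives the time, the measured TCP pose, the force and the opening at its end, in the units of the state.
- r.get_obs(): the state, without advancing time (a new reading comes with each control period).
- r.get_image(name): name is "scene" or "top" or "wrist"; returns (picture, depth): 420x560x3 uint8, blue, green, red; 420x560 float32, m along the optical axis (not along the pixel's ray), 0 where there is no reading.
- r.calibration(name): a dict with "fx", "fy", "cx", "cy" (pixels), "T" (4x4, takes a point from camera to world coordinates). Camera axes: x right, y down, z forward; pixel columns grow to the right and rows downward; lengths in m; the calibration is good to about 2 mm. A picture is of the moment at which its call begins: read the wrist's pose just before it. calibration takes no time and is no camera call; for the wrist camera it gives the pose at the moment of the call.
- r.finish_job(): hands the job in, once; it reports no verdict.
The state is a dict: "time_s": time; "qpos": joint angles; "joint_velocities": joint speeds; "joint_efforts": joint torques, N m; "tool_pos": TCP position; "tool_rot": TCP orientation; "ft_force": force on the tool from outside, world axes, zero at the start; "moment": the same for the moment, N m; "width": finger opening in m.
Only numpy, scipy, OpenCV 4.12 (cv2) and the standard library are available. Lean on these libraries where they do the work, as an engineer would, in place of code of your own. Each camera call takes 0.05 s, during which the arm holds its last target.

### The job

With a fingertip, gently push the board carrier along its rails until you feel it drop into its seat over the preheater and it lies flat there. Then push the hold-down clip round until its arm lies square across the carrier's edge, and take the hand away. Nothing is to be picked up, and the other things on the bench stay where they are.

Things in the scene. Friction and masses are not known exactly. Their poses are not given: they have to be found in the camera images.
- rails: Bench preheater (cream box, 44 mm high, steel grille on top) under two parallel aluminium rails, fixed to the bench. Origin on the bench surface midway between the rails; y runs along the rails in the push direction, from the loading end (y=-220 mm) to the far end (y=+200), z up. The gap between the rails is 95 mm wide and open below except for the preheater (y=32 to 148 mm, up to z=50).
- load_end (a point): Middle of the rails' loading end, at ledge height, 70 mm above the bench. Ledges 47.5 to 61.5 mm either side carry the carrier; fences 61.5 to 81.5 mm out guide it with 1.5 mm play a side and rise 12 mm above the ledges, but only 4 mm from the seat's start to the far end. Tie bars under the rails' ends are 10 mm high.
- seat (a point): Centre of the seat's floor, 65 mm above the bench, at y=+90 mm on the rails' middle line; axes as the rails'. The seat is a recess: the ledges lie 5 mm lower over 143 mm (y=18.5 to 161.5 in the rails' frame), with a 5 mm step at its far end that stops the carrier. A seated carrier's origin is here, within 1.5 mm along and across.
- carrier: Dark grey board carrier, loose on the rails, 120 mm wide (x), 140 mm long (y, the push direction), 8 mm thick, 0.25 to 0.5 kg, a green circuit board fixed on top (parts up to 9 mm over the plate). Origin at the centre of its underside. Starts 130 to 210 mm short of the seat, underside at z=70. On the way its front tips down 5 mm and its rear up 5; last, its rear drops and it lies at z=65 mm.
- rear_edge (a point): Middle of the carrier's plain upright rear edge face (8 mm high), 70 mm behind its origin and 4 mm above its underside: the place to push, with the fingertip lowered into the gap between the rails behind it.
- clip_arm (a joint): Angle (rad) of the hold-down clip, positive counter-clockwise from above. At 0 its arm points to the loading end along the fence, below 0 (starts -0.6 to -0.1) outwards, away from the rails; at 1.57 it lies square across the carrier's edge; stop at 1.6. It stays where left; 1 N at the post moves it. A carrier not yet dropped is in its way.
- clip_pivot (a point): Pivot of the clip, on the low fence at the robot's side, x=-71.5, y=+90 mm in the rails' frame, at the underside of the arm, 74.5 mm above the bench. The arm is flat dark steel, 12 mm wide, 4 mm thick, and reaches 36 mm from the pivot, 1.5 mm above the seated carrier's plate (top at 73 mm). Below stands the preheater's panel, out to x=-117 mm, under 40 mm high.
- clip_post (a point): Top centre of the clip's upright round post: 9 mm diameter, 20 mm high above the arm, 30 mm from the pivot; the place to push, from the side; its top is 98.5 mm above the bench.
- reel: Bystander: steel solder reel standing on its flange, 58 mm diameter, 48 mm high; origin at the centre of its underside.
- flux: Bystander: small amber flux bottle, 34 mm diameter, 85 mm high; origin at the centre of its underside.
- tip_cleaner: Bystander: round steel tin of brass wool, 68 mm diameter, 41 mm high; origin at the centre of its underside.
There are look-alikes about, which are no part of the job. There is more than one size of the carrier; the job needs the largest.

How it is judged:
By the outcome, as a careful person would: the job done as asked, in the order asked, and still so for the second after the job is handed in, with the robot touching nothing.
It also fails if it takes over 50 s, if anything falls off the work surface, if the arm or the gripper's body presses on something with over 40 N, if the wrist force passes 120 N, or if a joint passes its speed limit or range.

## Working session

There is one attempt and no reset: what is moved stays moved. The work goes in short steps, Python scripts to look and compute and a shell command to move; the robot and the scene stay as the last step left them, time stands still between calls to the robot, and variables do not carry over. Pictures are saved under pics/ and viewed, and the job is handed in when it is done.

```bash
ls; mkdir -p pics
python3 - <<'E'
from station import r
import cv2,numpy as np
o=r.get_obs()
print(o)
for n in ["scene","top"]:
    im,d=r.get_image(n); cv2.imwrite(f"pics/{n}0.png",im); np.save(f"pics/{n}0.npy",d)
    c=r.calibration(n); print(n,c); np.savez(f"pics/{n}0_cal.npz",**c)
E
```

```text
pics
{'time_s': 0.0, 'qpos': array([-1.30018716,  0.41187574, -0.01271108,  1.59703558,  0.0056167 ,
        1.13429081, -0.08221841]), 'joint_velocities': array([ 0.00058791, -0.00113201, -0.00067032, -0.00089095, -0.00031798,
        0.00074703,  0.0012786 ]), 'joint_efforts': array([ 6.00041894e-04, -5.87957740e+01,  6.42168671e-01, -2.91072768e+01,
       -5.37784409e-02,  1.82078127e-02,  1.43326056e-04]), 'tool_pos': array([0.20760666, 0.5889819 , 0.2218276 ]), 'tool_rot': array([-0.69643107,  0.69753953, -0.11925987,  0.11916143]), 'ft_force': array([-0.26934813, -0.40756511,  0.09809981]), 'moment': array([ 0.02247975,  0.07950475, -0.01412839]), 'width': 0.08777105283420025}
scene {'fx': 489.0100242863634, 'fy': 489.0100242863634, 'cx': 278.3858469382019, 'cy': 202.4799203325351, 'T': array([[-0.3802304 ,  0.68105817, -0.62576722,  1.2095934 ],
       [ 0.92487084,  0.28453742, -0.25229426,  0.17436922],
       [ 0.00622712, -0.67468379, -0.73808062,  0.92116974],
       [ 0.        ,  0.        ,  0.        ,  1.        ]])}
top {'fx': 463.9490861560182, 'fy': 463.9490861560182, 'cx': 277.21331202426626, 'cy': 210.12912132719617, 'T': array([[-0.00162848, -0.98211109,  0.18829537,  0.30375699],
       [-0.99960153, -0.00370754, -0.02798287, -0.10096007],
       [ 0.0281804 , -0.18826591, -0.98171371,  1.20310077],
       [ 0.        ,  0.        ,  0.        ,  1.        ]])}
```

View pics/scene0.png

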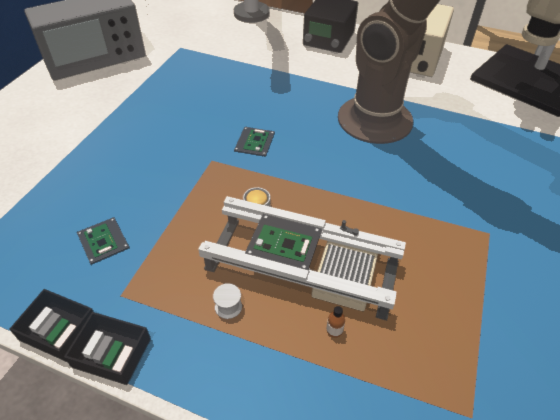

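View pics/top0.png

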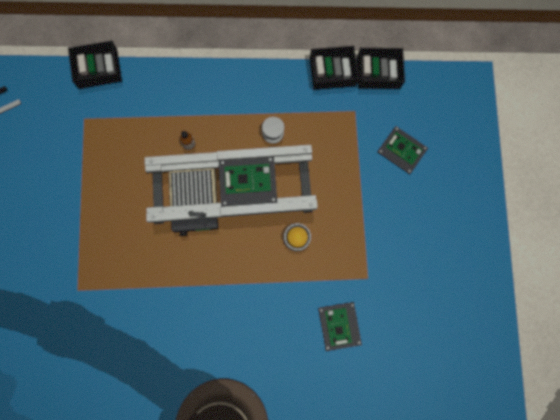

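```bash
cat > h.py <<'E'
import numpy as np,cv2
def cloud(d,c):
    v,u=np.mgrid[0:d.shape[0],0:d.shape[1]]
    p=np.stack([(u-c['cx'])/c['fx']*d,(v-c['cy'])/c['fy']*d,d,np.ones_like(d)],-1)@np.asarray(c['T']).T
    return p[...,:3]
def ray(u,v,z,c):
    T=np.asarray(c['T']); d=T[:3,:3]@np.array([(u-c['cx'])/c['fx'],(v-c['cy'])/c['fy'],1]); o=T[:3,3]
    return o+d*(z-o[2])/d[2]
def proj(P,c):
    P=np.atleast_2d(P); T=np.linalg.inv(np.asarray(c['T'])); q=P@T[:3,:3].T+T[:3,3]
    return np.c_[q[:,0]/q[:,2]*c['fx']+c['cx'],q[:,1]/q[:,2]*c['fy']+c['cy']]
E
python3 - <<'E'
from h import *
for n,(a,b,x0,x1) in dict(top=(100,260,125,335),scene=(170,350,180,420)).items():
    im=cv2.imread(f"pics/{n}0.png"); d=np.load(f"pics/{n}0.npy"); c=dict(np.load(f"pics/{n}0_cal.npz"))
    P=cloud(d,c); np.save(f"pics/{n}0_P.npy",P)
    s=3.3
    cv2.imwrite(f"pics/{n}0_crop.png",cv2.resize(im[a:b,x0:x1],None,fx=s,fy=s,interpolation=cv2.INTER_CUBIC))
    z=P[...,2]
    for nm,lo,hi in [("fence",.078,.086),("low",.071,.0765)]:
        m=(z>lo)&(z<hi)&(P[...,0]>.35)&(P[...,0]<.8)&(d>0)
        Q=P[m]; print(n,nm,len(Q),Q.min(0),Q.max(0))
    zz=np.clip(z[a:b,x0:x1]/.12*255,0,255).astype(np.uint8)
    cv2.imwrite(f"pics/{n}0_z.png",cv2.applyColorMap(cv2.resize(zz,None,fx=s,fy=s,interpolation=0),cv2.COLORMAP_JET))
E
```

```text
top fence 3052 [ 0.49331253 -0.22918207  0.07800129] [0.72205171 0.19246011 0.08598431]
top low 1630 [ 0.49178633 -0.22526994  0.07100333] [0.70666303 0.19917048 0.0764992 ]
scene fence 4204 [ 0.50262115 -0.23214366  0.07800044] [0.72373422 0.18540167 0.08599509]
scene low 1823 [ 0.49359366 -0.23050254  0.07100219] [0.72406726 0.19838172 0.07649964]
```

View pics/top0_crop.png

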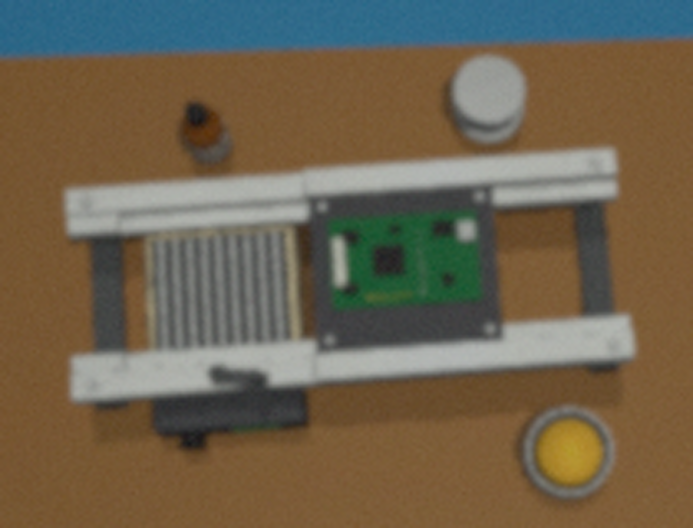

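View pics/top0_z.png

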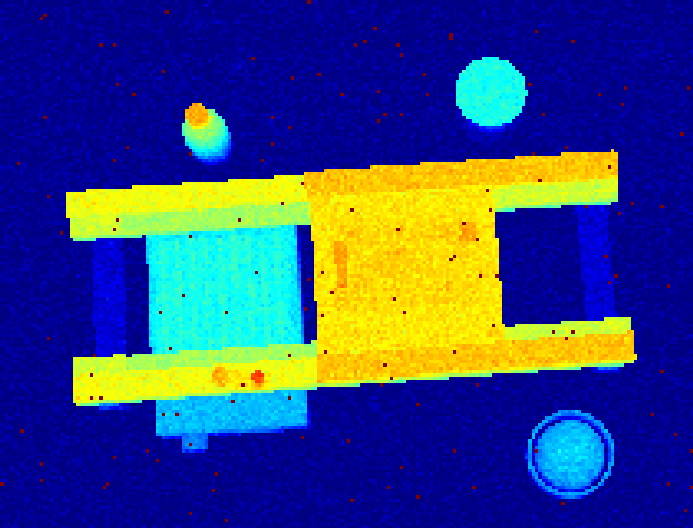

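View pics/scene0_crop.png

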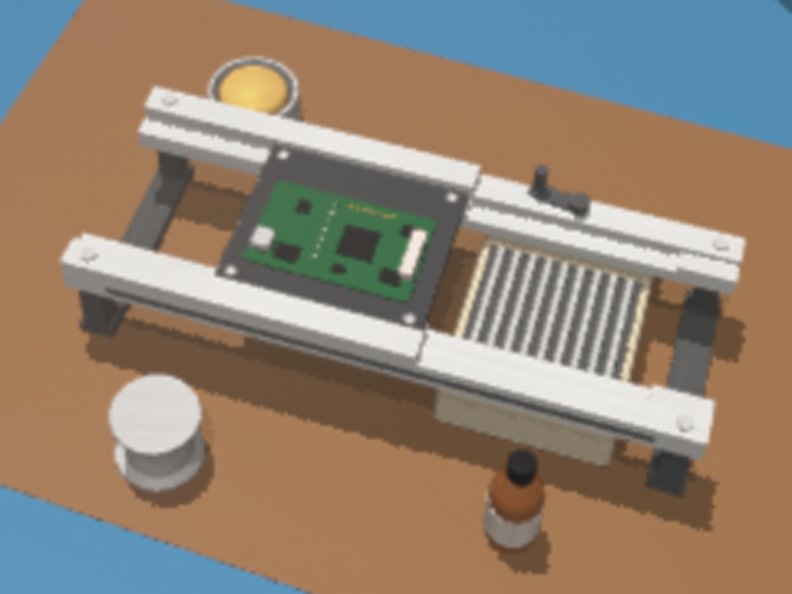

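```bash
cat > fit.py <<'E'
from h import *
from scipy.optimize import differential_evolution
def model(x,y,s):
    z=np.zeros_like(x); ax=np.abs(x)
    on=(y>-220)&(y<200)
    led=on&(ax>47.5)&(ax<=61.5); fen=on&(ax>61.5)&(ax<81.5)
    seat=(y>18.5)&(y<161.5)
    z[led]=70; z[led&seat]=65
    z[fen]=82; z[fen&(y>18.5)]=74
    z[(ax<=47.5)&(y>32)&(y<148)]=50
    z[(ax<60)&(np.abs(y-s)<70)]=78
    return z
def cost(p,P):
    x0,y0,th,s=p; th=np.deg2rad(th)
    dx=P[:,0]*1e3-x0; dy=P[:,1]*1e3-y0
    x=np.cos(th)*dx+np.sin(th)*dy; y=-np.sin(th)*dx+np.cos(th)*dy
    return np.minimum(np.abs(model(x,y,s)-P[:,2]*1e3),15).mean()
if __name__=="__main__":
    for n in ["top","scene"]:
        P=np.load(f"pics/{n}0_P.npy").reshape(-1,3)
        P=P[(P[:,0]>.45)&(P[:,0]<.78)&(P[:,1]>-.27)&(P[:,1]<.24)&(P[:,2]>-.02)&(P[:,2]<.1)]
        r=differential_evolution(cost,[(570,640),(-50,30),(-12,12),(-125,-35)],args=(P,),seed=1,maxiter=200,popsize=20)
        print(n,r.x,r.fun)
E
python3 fit.py
```

```text
top [588.62270037  -6.57397047   4.69971478 -53.32231195] 4.061706711563474
scene [591.4339254   -6.99255547   4.80988013 -54.36363114] 5.288153956731017
```

Run:
```python
from h import *
for n in ["top","scene"]:
    P=np.load(f"pics/{n}0_P.npy").reshape(-1,3)
    Q=P[(P[:,2]>.088)&(P[:,2]<.103)&(P[:,0]>.45)&(P[:,0]<.58)&(P[:,1]>0)&(P[:,1]<.2)]
    print(n,Q[np.argsort(Q[:,1])].round(4))
```

```text
top [[0.5078 0.0441 0.0989]
 [0.5065 0.0449 0.0927]
 [0.5043 0.045  0.0915]
 [0.5075 0.0463 0.1004]
 [0.5032 0.0466 0.0973]
 [0.5104 0.0467 0.0981]
 [0.506  0.0469 0.0956]
 [0.5021 0.0475 0.0899]
 [0.5031 0.0489 0.0981]
 [0.5079 0.049  0.0983]
 [0.5059 0.0493 0.0959]
 [0.5107 0.0493 0.0965]
 [0.5054 0.0513 0.0988]
 [0.5084 0.0518 0.0958]
 [0.5117 0.0791 0.0906]]
scene [[0.5102 0.0438 0.0997]
 [0.5131 0.0447 0.0998]
 [0.5059 0.0449 0.0989]
 [0.5126 0.045  0.096 ]
 [0.5122 0.0453 0.0922]
 [0.5137 0.0459 0.0908]
 [0.51   0.046  0.1004]
 [0.513  0.0469 0.1007]
 [0.5128 0.0472 0.0972]
 [0.5067 0.0472 0.1008]
 [0.5129 0.0476 0.0941]
 [0.5085 0.0479 0.0997]
 [0.5136 0.0481 0.0916]
 [0.5099 0.0485 0.098 ]
 [0.5057 0.0492 0.1007]
 [0.5126 0.0494 0.098 ]
 [0.5121 0.0496 0.0942]
 [0.5064 0.0497 0.0983]
 [0.511  0.0498 0.0896]
 [0.5128 0.0505 0.0884]
 [0.507  0.0505 0.0923]
 [0.5101 0.0507 0.0993]
 [0.5099 0.0514 0.0926]
 [0.5092 0.0517 0.0884]]
```

```bash
cat >> h.py <<'E'
from scipy.spatial.transform import Rotation as Ro
TH=np.deg2rad(4.75); O=np.array([.590,-.0068])
Rr=np.array([[np.cos(TH),-np.sin(TH)],[np.sin(TH),np.cos(TH)]])
def r2w(x,y): return O+Rr@np.array([x,y])*1e-3
def w2r(p): return (Rr.T@(np.asarray(p)[:2]-O))*1e3
def Rt(o): w,x,y,z=o['tool_rot']; return Ro.from_quat([x,y,z,w])
def st():
    from station import r
    o=r.get_obs(); R=Rt(o).as_matrix()
    print('t %.2f'%o['time_s'],'tcp',o['tool_pos'].round(4),'rail',w2r(o['tool_pos']).round(1),'F',o['ft_force'].round(1),'w',round(o['width']*1e3,1),'\nq',o['qpos'].round(2),'\ntool axes in world cols\n',R.round(3))
    return o
def go(x,y,z,o):
    t=np.r_[r2w(x,y),z*1e-3]; d=t-o['tool_pos']
    print('world d mm',(d*1e3).round(1),'tool units',(Rt(o).as_matrix().T@d/.02).round(2))
def yawerr(o,jaw):  # rotvec (tool, units) to bring tool y->down, tool x -> given rail dir deg
    a=np.deg2rad(jaw)+TH; x=np.array([np.cos(a),np.sin(a),0]); y=np.array([0,0,-1.]); z=np.cross(x,y)
    Rd=Ro.from_matrix(np.c_[x,y,z]); print('x at',jaw,'rot units',((Rt(o).inv()*Rd).as_rotvec()/.08).round(2))
E
python3 - <<'E'
from h import *
o=st(); go(0,-155,223,o)
for a in (0,90,-90,180): yawerr(o,a)
print(r2w(-71.5,90))
E
```

```text
t 0.10 tcp [0.2076 0.589  0.2219] rail [-331.8  625.5] F [-0.1 -0.4  0.1] w 87.6 
q [-1.3   0.41 -0.01  1.6   0.01  1.13 -0.08] 
tool axes in world cols
 [[ 0.943 -0.     0.332]
 [-0.332 -0.001  0.943]
 [ 0.    -1.    -0.001]]
world d mm [ 395.2 -750.3    1.1] tool units [ 3.111e+01 -1.000e-02 -2.882e+01]
x at 0 rot units [ 0.02 -5.27 -0.  ]
x at 90 rot units [ 1.000e-02 -2.491e+01 -2.000e-02]
x at -90 rot units [2.000e-02 1.436e+01 1.000e-02]
x at 180 rot units [0.0e+00 3.4e+01 3.0e-02]
[0.51129283 0.07697011]
```

```bash
python3 -m inch '[{"fingers":0,"dx":1,"dz":-0.9,"ry":-0.53,"dy":0,"rx":0,"rz":0},{"fingers":0,"dx":1,"dz":-0.9,"ry":-0.53,"dy":0,"rx":0,"rz":0},{"fingers":0,"dx":1,"dz":-0.9,"ry":-0.53,"dy":0,"rx":0,"rz":0},{"fingers":0,"dx":1,"dz":-0.9,"ry":-0.53,"dy":0,"rx":0,"rz":0},{"fingers":0,"dx":1,"dz":-0.9,"ry":-0.53,"dy":0,"rx":0,"rz":0},{"fingers":0,"dx":1,"dz":-0.9,"ry":-0.53,"dy":0,"rx":0,"rz":0},{"fingers":0,"dx":1,"dz":-0.9,"ry":-0.53,"dy":0,"rx":0,"rz":0},{"fingers":0,"dx":1,"dz":-0.9,"ry":-0.53,"dy":0,"rx":0,"rz":0},{"fingers":0,"dx":1,"dz":-0.9,"ry":-0.53,"dy":0,"rx":0,"rz":0},{"fingers":0,"dx":1,"dz":-0.9,"ry":-0.53,"dy":0,"rx":0,"rz":0}]'
python3 - <<'E'
from h import *
o=st(); go(0,-160,223,o)
yawerr(o,0)
E
```

```text
time_s: 0.93
tool_pos: [0.3783, 0.3822, 0.2225]
tool_rot: [-0.706, 0.707, 0.031, -0.031]
ft_force: [0.3, 0.1, 0.5]
width: 0.0247
t 0.93 tcp [0.3783 0.3822 0.2225] rail [-178.8  405.2] F [0.3 0.1 0.5] w 24.7 
q [-0.89  0.26  0.01  1.81 -0.    1.07  0.78] 
tool axes in world cols
 [[ 0.996 -0.    -0.087]
 [ 0.087 -0.     0.996]
 [-0.    -1.    -0.   ]]
world d mm [ 2.250e+02 -5.484e+02  5.000e-01] tool units [ 8.81e+00 -2.00e-02 -2.83e+01]
x at 0 rot units [ 0.    0.06 -0.  ]
```

```bash
python3 -m inch '[{"fingers":0,"dx":0.31,"dz":-1},{"fingers":0,"dx":0.31,"dz":-1},{"fingers":0,"dx":0.31,"dz":-1},{"fingers":0,"dx":0.31,"dz":-1},{"fingers":0,"dx":0.31,"dz":-1},{"fingers":0,"dx":0.31,"dz":-1},{"fingers":0,"dx":0.31,"dz":-1},{"fingers":0,"dx":0.31,"dz":-1},{"fingers":0,"dx":0.31,"dz":-1},{"fingers":0,"dx":0.31,"dz":-1}]'; python3 -m inch '[{"fingers":0,"dx":0.31,"dz":-1},{"fingers":0,"dx":0.31,"dz":-1},{"fingers":0,"dx":0.31,"dz":-1},{"fingers":0,"dx":0.31,"dz":-1},{"fingers":0,"dx":0.31,"dz":-1},{"fingers":0,"dx":0.31,"dz":-1},{"fingers":0,"dx":0.31,"dz":-1},{"fingers":0,"dx":0.31,"dz":-1},{"fingers":0,"dx":0.31,"dz":-1},{"fingers":0,"dx":0.31,"dz":-1}]'
python3 - <<'E'
from h import *
o=st(); go(0,-160,120,o)
yawerr(o,0)
E
```

```text
t 0.93 tcp [0.3783 0.3822 0.2225] rail [-178.8  405.2] F [0.3 0.1 0.5] w 24.7 
q [-0.89  0.26  0.01  1.81 -0.    1.07  0.78] 
tool axes in world cols
 [[ 0.996 -0.    -0.087]
 [ 0.087 -0.     0.996]
 [-0.    -1.    -0.   ]]
world d mm [ 225.  -548.4 -102.5] tool units [  8.81   5.13 -28.3 ]
x at 0 rot units [ 0.    0.06 -0.  ]validation failed for argument at $[0]...
validation failed for argument at $[0]...
```

```bash
python3 -m inch '[{"fingers":0,"dx":0.31,"dy":0,"dz":-1,"rx":0,"ry":0,"rz":0},{"fingers":0,"dx":0.31,"dy":0,"dz":-1,"rx":0,"ry":0,"rz":0},{"fingers":0,"dx":0.31,"dy":0,"dz":-1,"rx":0,"ry":0,"rz":0},{"fingers":0,"dx":0.31,"dy":0,"dz":-1,"rx":0,"ry":0,"rz":0},{"fingers":0,"dx":0.31,"dy":0,"dz":-1,"rx":0,"ry":0,"rz":0},{"fingers":0,"dx":0.31,"dy":0,"dz":-1,"rx":0,"ry":0,"rz":0},{"fingers":0,"dx":0.31,"dy":0,"dz":-1,"rx":0,"ry":0,"rz":0},{"fingers":0,"dx":0.31,"dy":0,"dz":-1,"rx":0,"ry":0,"rz":0},{"fingers":0,"dx":0.31,"dy":0,"dz":-1,"rx":0,"ry":0,"rz":0},{"fingers":0,"dx":0.31,"dy":0,"dz":-1,"rx":0,"ry":0,"rz":0}]'
python3 -m inch '[{"fingers":0,"dx":0.31,"dy":0,"dz":-1,"rx":0,"ry":0,"rz":0},{"fingers":0,"dx":0.31,"dy":0,"dz":-1,"rx":0,"ry":0,"rz":0},{"fingers":0,"dx":0.31,"dy":0,"dz":-1,"rx":0,"ry":0,"rz":0},{"fingers":0,"dx":0.31,"dy":0,"dz":-1,"rx":0,"ry":0,"rz":0},{"fingers":0,"dx":0.31,"dy":0,"dz":-1,"rx":0,"ry":0,"rz":0},{"fingers":0,"dx":0.31,"dy":0,"dz":-1,"rx":0,"ry":0,"rz":0},{"fingers":0,"dx":0.31,"dy":0,"dz":-1,"rx":0,"ry":0,"rz":0},{"fingers":0,"dx":0.31,"dy":0,"dz":-1,"rx":0,"ry":0,"rz":0},{"fingers":0,"dx":0.31,"dy":0,"dz":-1,"rx":0,"ry":0,"rz":0},{"fingers":0,"dx":0.31,"dy":0,"dz":-1,"rx":0,"ry":0,"rz":0}]'
python3 - <<'E'
from h import *
o=st(); go(0,-160,120,o)
yawerr(o,0)
E
```

```text
time_s: 1.77
tool_pos: [0.4566, 0.1884, 0.2224]
tool_rot: [-0.706, 0.707, 0.03, -0.03]
ft_force: [0.1, 0.2, -0.1]
width: 0.0002
time_s: 2.6
tool_pos: [0.5354, -0.0055, 0.2224]
tool_rot: [0.706, -0.706, -0.03, 0.03]
ft_force: [0.5, -0.4, 0.7]
width: 0.0003
t 2.60 tcp [ 0.5354 -0.0055  0.2224] rail [-54.3   5.8] F [ 0.5 -0.4  0.7] w 0.3 
q [-0.31  0.26  0.28  1.83 -0.08  1.06  1.66] 
tool axes in world cols
 [[ 0.996 -0.001 -0.085]
 [ 0.085 -0.     0.996]
 [-0.001 -1.     0.   ]]
world d mm [  67.9 -160.8 -102.4] tool units [ 2.7   5.12 -8.3 ]
x at 0 rot units [-0.    0.03 -0.01]
```

```bash
python3 -m inch '[{"fingers":0,"dx":0.34,"dy":0,"dz":-1,"rx":0,"ry":0,"rz":0},{"fingers":0,"dx":0.34,"dy":0,"dz":-1,"rx":0,"ry":0,"rz":0},{"fingers":0,"dx":0.34,"dy":0,"dz":-1,"rx":0,"ry":0,"rz":0},{"fingers":0,"dx":0.34,"dy":0,"dz":-1,"rx":0,"ry":0,"rz":0},{"fingers":0,"dx":0.34,"dy":0.5,"dz":-1,"rx":0,"ry":0,"rz":0},{"fingers":0,"dx":0.34,"dy":0.9,"dz":-1,"rx":0,"ry":0,"rz":0},{"fingers":0,"dx":0.34,"dy":0.9,"dz":-1,"rx":0,"ry":0,"rz":0},{"fingers":0,"dx":0.34,"dy":0.9,"dz":-1,"rx":0,"ry":0,"rz":0},{"fingers":0,"dx":0,"dy":0.9,"dz":-0.3,"rx":0,"ry":0,"rz":0},{"fingers":0,"dx":0,"dy":0.5,"dz":0,"rx":0,"ry":0,"rz":0}]'
 python3 - <<'E'
from h import *
from station import r
o=st(); go(0,-160,60,o)
yawerr(o,0)
im,d=r.get_image("wrist"); cv2.imwrite("pics/w1.png",im)
im,d=r.get_image("scene"); cv2.imwrite("pics/s1.png",cv2.resize(im[120:360,150:450],None,fx=2.5,fy=2.5))
E
```

```text
time_s: 3.43
tool_pos: [0.6023, -0.1675, 0.128]
tool_rot: [-0.706, 0.707, 0.028, -0.03]
ft_force: [-0.4, -0.3, -0.1]
width: 0.0002
t 3.43 tcp [ 0.6023 -0.1675  0.128 ] rail [  -1.  -161.2] F [-0.4 -0.3 -0.1] w 0.2 
q [-0.03  0.51  0.31  1.71 -0.18  0.95  2.  ] 
tool axes in world cols
 [[ 0.997 -0.003 -0.082]
 [ 0.082 -0.001  0.997]
 [-0.003 -1.    -0.   ]]
world d mm [  0.9   1.3 -68. ] tool units [0.06 3.4  0.06]
x at 0 rot units [ 0.01 -0.01 -0.04]
```

View pics/w1.png

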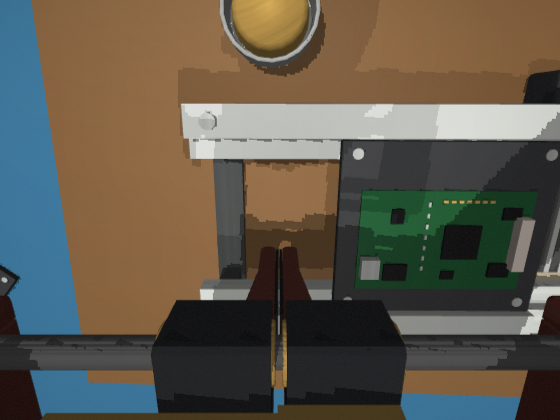

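View pics/s1.png

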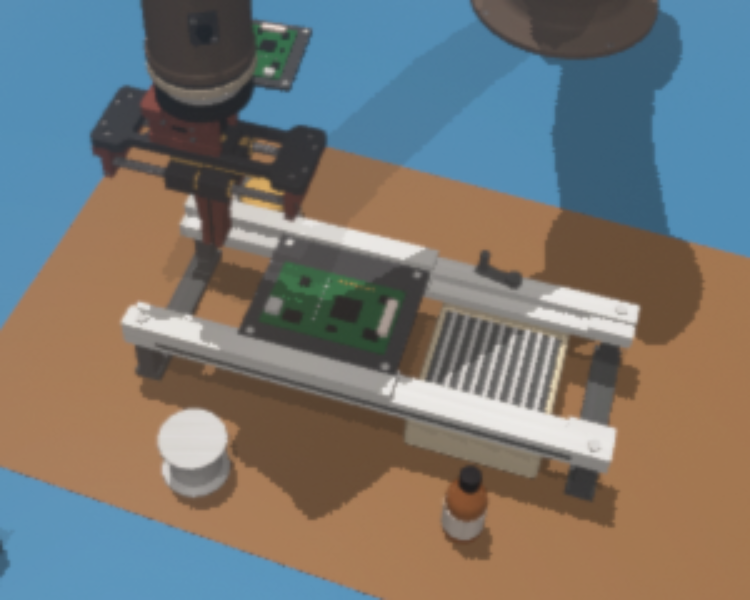

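```bash
python3 -m inch '[{"fingers":0,"dx":0.06,"dy":0.9,"dz":0,"rx":0,"ry":0,"rz":0},{"fingers":0,"dx":0,"dy":0.9,"dz":0,"rx":0,"ry":0,"rz":0},{"fingers":0,"dx":0,"dy":0.8,"dz":0,"rx":0,"ry":0,"rz":0},{"fingers":0,"dx":0,"dy":0.8,"dz":0,"rx":0,"ry":0,"rz":0},{"fingers":0,"dx":0,"dy":0,"dz":0.2,"rx":0,"ry":0,"rz":0},{"fingers":0,"dx":0,"dy":0,"dz":0.2,"rx":0,"ry":0,"rz":0},{"fingers":0,"dx":0,"dy":0,"dz":0.2,"rx":0,"ry":0,"rz":0},{"fingers":0,"dx":0,"dy":0,"dz":0.2,"rx":0,"ry":0,"rz":0},{"fingers":0,"dx":0,"dy":0,"dz":0.2,"rx":0,"ry":0,"rz":0},{"fingers":0,"dx":0,"dy":0,"dz":0.2,"rx":0,"ry":0,"rz":0}]'
 python3 - <<'E'
from h import *
o=st()
E
python3 -m inch '[{"fingers":0,"dx":0,"dy":0,"dz":0.1,"rx":0,"ry":0,"rz":0},{"fingers":0,"dx":0,"dy":0,"dz":0.1,"rx":0,"ry":0,"rz":0},{"fingers":0,"dx":0,"dy":0,"dz":0.1,"rx":0,"ry":0,"rz":0},{"fingers":0,"dx":0,"dy":0,"dz":0.1,"rx":0,"ry":0,"rz":0},{"fingers":0,"dx":0,"dy":0,"dz":0.1,"rx":0,"ry":0,"rz":0},{"fingers":0,"dx":0,"dy":0,"dz":0.1,"rx":0,"ry":0,"rz":0},{"fingers":0,"dx":0,"dy":0,"dz":0.1,"rx":0,"ry":0,"rz":0},{"fingers":0,"dx":0,"dy":0,"dz":0.1,"rx":0,"ry":0,"rz":0},{"fingers":0,"dx":0,"dy":0,"dz":0.1,"rx":0,"ry":0,"rz":0},{"fingers":0,"dx":0,"dy":0,"dz":0.1,"rx":0,"ry":0,"rz":0}]'
 python3 - <<'E'
from h import *
from station import r
o=st()
im,d=r.get_image("wrist"); cv2.imwrite("pics/w2.png",im)
E
```

```text
time_s: 4.37
tool_pos: [0.6033, -0.1406, 0.0636]
tool_rot: [-0.706, 0.706, 0.031, -0.03]
ft_force: [-1.1, -0.1, -0.3]
width: 0.0005
t 4.37 tcp [ 0.6033 -0.1406  0.0636] rail [   2.2 -134.4] F [-1.1 -0.1 -0.3] w 0.5 
q [-0.05  0.58  0.28  1.77 -0.21  0.82  1.99] 
tool axes in world cols
 [[ 0.996  0.001 -0.086]
 [ 0.086  0.     0.996]
 [ 0.001 -1.    -0.   ]]
time_s: 5.2
tool_pos: [0.6011, -0.1212, 0.0626]
tool_rot: [-0.706, 0.706, 0.03, -0.03]
ft_force: [0.2, -2.1, 2.2]
width: 0.0006
t 5.20 tcp [ 0.6011 -0.1212  0.0626] rail [   1.6 -114.9] F [ 0.2 -2.1  2.2] w 0.6 
q [-0.08  0.58  0.28  1.79 -0.21  0.81  1.96] 
tool axes in world cols
 [[ 0.996 -0.    -0.085]
 [ 0.085 -0.     0.996]
 [-0.    -1.    -0.   ]]
```

View pics/w2.png

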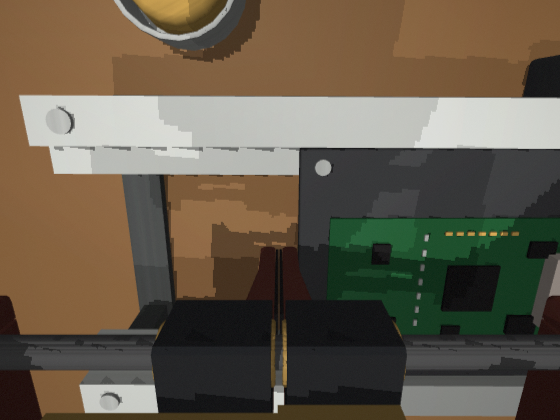

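```bash
python3 -m inch '[{"fingers":0,"dx":-0.02,"dy":0.1,"dz":0.2,"rx":0,"ry":0,"rz":0},{"fingers":0,"dx":-0.02,"dy":0,"dz":0.2,"rx":0,"ry":0,"rz":0},{"fingers":0,"dx":-0.02,"dy":0,"dz":0.2,"rx":0,"ry":0,"rz":0},{"fingers":0,"dx":-0.02,"dy":0,"dz":0.2,"rx":0,"ry":0,"rz":0},{"fingers":0,"dx":0,"dy":0,"dz":0.2,"rx":0,"ry":0,"rz":0},{"fingers":0,"dx":0,"dy":0,"dz":0.2,"rx":0,"ry":0,"rz":0},{"fingers":0,"dx":0,"dy":0,"dz":0.2,"rx":0,"ry":0,"rz":0},{"fingers":0,"dx":0,"dy":0,"dz":0.2,"rx":0,"ry":0,"rz":0},{"fingers":0,"dx":0,"dy":0,"dz":0.2,"rx":0,"ry":0,"rz":0},{"fingers":0,"dx":0,"dy":0,"dz":0.2,"rx":0,"ry":0,"rz":0}]'
cat > look.py <<'E'
import sys
from h import *
from station import r
o=st(); n=sys.argv[1]
c=r.calibration("wrist"); im,d=r.get_image("wrist"); cv2.imwrite(f"pics/{n}.png",im)
P=cloud(d,c); ok=d>0
q=((P[...,:2]-O)@Rr)*1e3; z=P[...,2]*1e3
np.savez(f"pics/{n}.npz",q=q,z=z,ok=ok)
# carrier strip: |x| 52..59 robot side, z 60..90
m=ok&(q[...,0]>-57)&(q[...,0]<-50)&(z>55)&(z<95)&(q[...,1]>-230)
for y in range(-200,180,10):
    k=m&(q[...,1]>=y)&(q[...,1]<y+10)
    if k.sum()>5: print(y,k.sum(),np.median(z[k]).round(1),end=' | ')
print()
# dark plate top pixels rear extent
k=m&(im.max(2)<100)
if k.any(): print('dark y min/max',np.percentile(q[...,1][k],[0.5,99.5]).round(1))
E
python3 look.py w3
```

```text
time_s: 6.08
tool_pos: [0.5961, -0.0812, 0.0607]
tool_rot: [0.706, -0.706, -0.03, 0.03]
ft_force: [1.0, -3.0, -0.8]
width: 0.0003
t 6.08 tcp [ 0.5961 -0.0812  0.0607] rail [ -0.1 -74.6] F [ 1.  -3.  -0.8] w 0.3 
q [-0.15  0.56  0.28  1.82 -0.21  0.79  1.89] 
tool axes in world cols
 [[ 0.996  0.    -0.085]
 [ 0.085  0.     0.996]
 [ 0.    -1.     0.   ]]
-200 311 70.5 | -190 335 70.4 | -180 343 70.4 | -170 331 70.4 | -160 338 70.4 | -150 337 70.4 | -140 330 70.4 | -130 336 70.3 | -120 331 70.4 | -110 327 70.3 | -100 339 70.4 | -90 331 70.3 | -80 330 70.4 | -70 357 70.8 | -60 376 78.9 | -50 371 78.5 | -40 377 78.4 | -30 374 78.4 | -20 380 78.4 | -10 364 78.2 | 0 379 78.2 | 10 363 78.2 | 20 374 78.1 | 30 373 78.1 | 40 314 78.1 | 
dark y min/max [-62.9  47.9]
```

View pics/w3.png

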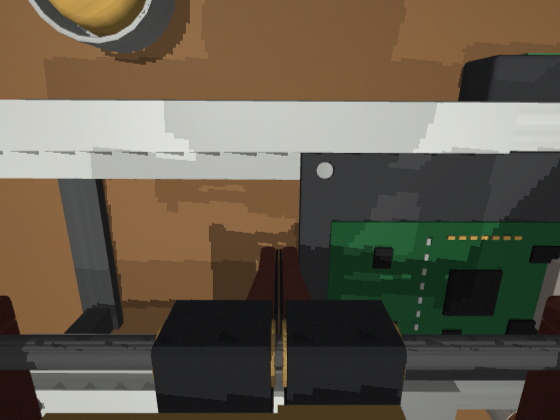

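```bash
python3 -m inch '[{"fingers":0,"dx":0,"dy":0,"dz":0.2,"rx":0,"ry":0,"rz":0},{"fingers":0,"dx":0,"dy":0,"dz":0.2,"rx":0,"ry":0,"rz":0},{"fingers":0,"dx":0,"dy":0,"dz":0.2,"rx":0,"ry":0,"rz":0},{"fingers":0,"dx":0,"dy":0,"dz":0.2,"rx":0,"ry":0,"rz":0},{"fingers":0,"dx":0,"dy":0,"dz":0.2,"rx":0,"ry":0,"rz":0},{"fingers":0,"dx":0,"dy":0,"dz":0.2,"rx":0,"ry":0,"rz":0},{"fingers":0,"dx":0,"dy":0,"dz":0.2,"rx":0,"ry":0,"rz":0},{"fingers":0,"dx":0,"dy":0,"dz":0.2,"rx":0,"ry":0,"rz":0},{"fingers":0,"dx":0,"dy":0,"dz":0.2,"rx":0,"ry":0,"rz":0},{"fingers":0,"dx":0,"dy":0,"dz":0.2,"rx":0,"ry":0,"rz":0}]'
python3 look.py w4
```

```text
time_s: 6.97
tool_pos: [0.5927, -0.0415, 0.0608]
tool_rot: [-0.706, 0.706, 0.03, -0.03]
ft_force: [0.5, -1.9, 1.6]
width: 0.0004
t 6.97 tcp [ 0.5927 -0.0415  0.0608] rail [ -0.1 -34.8] F [ 0.5 -1.9  1.6] w 0.4 
q [-0.22  0.55  0.28  1.84 -0.21  0.78  1.83] 
tool axes in world cols
 [[ 0.996  0.    -0.085]
 [ 0.085 -0.     0.996]
 [ 0.    -1.    -0.   ]]
-160 313 70.5 | -150 338 70.3 | -140 330 70.4 | -130 337 70.4 | -120 325 70.4 | -110 330 70.4 | -100 338 70.4 | -90 329 70.3 | -80 335 70.5 | -70 336 70.4 | -60 335 70.4 | -50 336 70.3 | -40 336 70.3 | -30 373 70.9 | -20 376 79.9 | -10 365 79.1 | 0 360 78.7 | 10 373 78.4 | 20 360 78.1 | 30 367 77.7 | 40 364 77.4 | 50 359 77.0 | 60 352 76.7 | 70 355 76.3 | 80 340 75.9 | 90 11 75.4 | 
dark y min/max [-23.2  89.6]
```

```bash
python3 -m inch '[{"fingers":0,"dx":0,"dy":0,"dz":0.2,"rx":0,"ry":0,"rz":0},{"fingers":0,"dx":0,"dy":0,"dz":0.2,"rx":0,"ry":0,"rz":0},{"fingers":0,"dx":0,"dy":0,"dz":0.2,"rx":0,"ry":0,"rz":0},{"fingers":0,"dx":0,"dy":0,"dz":0.2,"rx":0,"ry":0,"rz":0},{"fingers":0,"dx":0,"dy":0,"dz":0.2,"rx":0,"ry":0,"rz":0},{"fingers":0,"dx":0,"dy":0,"dz":0.2,"rx":0,"ry":0,"rz":0},{"fingers":0,"dx":0,"dy":0,"dz":0.15,"rx":0,"ry":0,"rz":0},{"fingers":0,"dx":0,"dy":0,"dz":0.1,"rx":0,"ry":0,"rz":0},{"fingers":0,"dx":0,"dy":0,"dz":0.1,"rx":0,"ry":0,"rz":0},{"fingers":0,"dx":0,"dy":0,"dz":0.1,"rx":0,"ry":0,"rz":0}]'
python3 look.py w5
```

```text
time_s: 7.85
tool_pos: [0.5899, -0.0088, 0.0606]
tool_rot: [-0.706, 0.706, 0.03, -0.03]
ft_force: [-0.5, -1.7, -0.3]
width: 0.0003
t 7.85 tcp [ 0.5899 -0.0088  0.0606] rail [-0.3 -2. ] F [-0.5 -1.7 -0.3] w 0.3 
q [-0.27  0.55  0.28  1.85 -0.21  0.78  1.77] 
tool axes in world cols
 [[ 0.996 -0.    -0.085]
 [ 0.085 -0.     0.996]
 [-0.    -1.    -0.   ]]
-130 206 70.4 | -120 341 70.5 | -110 328 70.4 | -100 326 70.4 | -90 339 70.5 | -80 343 70.5 | -70 330 70.3 | -60 344 70.4 | -50 335 70.4 | -40 346 70.4 | -30 343 70.4 | -20 340 70.3 | -10 334 70.3 | 0 354 70.4 | 10 373 78.7 | 20 371 78.3 | 30 366 77.7 | 40 363 77.4 | 50 359 76.9 | 60 364 76.5 | 70 357 76.1 | 80 349 75.6 | 90 344 75.2 | 100 352 74.9 | 110 341 74.4 | 120 147 74.1 | 
dark y min/max [  9.7 123.8]
```

```bash
python3 -m inch '[{"fingers":0,"dx":0,"dy":0,"dz":0.07,"rx":0,"ry":0,"rz":0},{"fingers":0,"dx":0,"dy":0,"dz":0.07,"rx":0,"ry":0,"rz":0},{"fingers":0,"dx":0,"dy":0,"dz":0.07,"rx":0,"ry":0,"rz":0},{"fingers":0,"dx":0,"dy":0,"dz":0.05,"rx":0,"ry":0,"rz":0},{"fingers":0,"dx":0,"dy":0,"dz":0.05,"rx":0,"ry":0,"rz":0},{"fingers":0,"dx":0,"dy":0,"dz":0.03,"rx":0,"ry":0,"rz":0},{"fingers":0,"dx":0,"dy":0,"dz":0.03,"rx":0,"ry":0,"rz":0},{"fingers":0,"dx":0,"dy":0,"dz":0.03,"rx":0,"ry":0,"rz":0},{"fingers":0,"dx":0,"dy":0,"dz":0.03,"rx":0,"ry":0,"rz":0},{"fingers":0,"dx":0,"dy":0,"dz":0.03,"rx":0,"ry":0,"rz":0}]'
python3 look.py w6
```

```text
time_s: 8.73
tool_pos: [0.5891, 0.0003, 0.0607]
tool_rot: [0.706, -0.706, -0.03, 0.03]
ft_force: [0.5, -1.7, -0.3]
width: -0.0
t 8.73 tcp [5.891e-01 3.000e-04 6.070e-02] rail [-0.3  7.2] F [ 0.5 -1.7 -0.3] w -0.0 
q [-0.29  0.54  0.28  1.85 -0.2   0.77  1.76] 
tool axes in world cols
 [[ 0.996  0.    -0.085]
 [ 0.085  0.     0.996]
 [ 0.    -1.     0.   ]]
-120 235 70.5 | -110 343 70.5 | -100 327 70.4 | -90 336 70.4 | -80 343 70.4 | -70 332 70.4 | -60 339 70.4 | -50 342 70.4 | -40 342 70.5 | -30 341 70.3 | -20 345 70.3 | -10 341 70.4 | 0 339 70.3 | 10 352 70.5 | 20 371 78.4 | 30 367 77.9 | 40 365 77.3 | 50 359 77.0 | 60 368 76.6 | 70 353 76.3 | 80 352 75.8 | 90 347 75.6 | 100 357 75.1 | 110 334 74.8 | 120 346 74.3 | 130 116 73.9 | 
dark y min/max [ 18.8 133.1]
```

```bash
python3 -m inch '[{"fingers":0,"dx":0,"dy":0,"dz":0.02,"rx":0,"ry":0,"rz":0},{"fingers":0,"dx":0,"dy":0,"dz":0.02,"rx":0,"ry":0,"rz":0},{"fingers":0,"dx":0,"dy":0,"dz":0.02,"rx":0,"ry":0,"rz":0},{"fingers":0,"dx":0,"dy":0,"dz":0.02,"rx":0,"ry":0,"rz":0},{"fingers":0,"dx":0,"dy":0,"dz":0.02,"rx":0,"ry":0,"rz":0},{"fingers":0,"dx":0,"dy":0,"dz":0,"rx":0,"ry":0,"rz":0},{"fingers":0,"dx":0,"dy":0,"dz":0,"rx":0,"ry":0,"rz":0},{"fingers":0,"dx":0,"dy":0,"dz":0,"rx":0,"ry":0,"rz":0},{"fingers":0,"dx":0,"dy":0,"dz":0,"rx":0,"ry":0,"rz":0},{"fingers":0,"dx":0,"dy":0,"dz":0,"rx":0,"ry":0,"rz":0}]'
python3 look.py w7
```

```text
time_s: 9.62
tool_pos: [0.589, 0.0024, 0.0607]
tool_rot: [0.707, -0.706, -0.03, 0.03]
ft_force: [0.2, -0.2, -0.7]
width: 0.0007
t 9.62 tcp [0.589  0.0024 0.0607] rail [-0.3  9.2] F [ 0.2 -0.2 -0.7] w 0.7 
q [-0.29  0.54  0.28  1.85 -0.2   0.77  1.75] 
tool axes in world cols
 [[ 0.996  0.    -0.085]
 [ 0.085  0.     0.996]
 [ 0.    -1.     0.   ]]
-120 165 70.4 | -110 336 70.5 | -100 330 70.5 | -90 337 70.5 | -80 334 70.4 | -70 336 70.5 | -60 337 70.5 | -50 337 70.4 | -40 337 70.3 | -30 343 70.5 | -20 342 70.3 | -10 338 70.4 | 0 339 70.3 | 10 342 70.4 | 20 390 78.1 | 30 360 78.0 | 40 362 77.3 | 50 368 77.1 | 60 360 76.7 | 70 361 76.3 | 80 347 75.9 | 90 344 75.6 | 100 348 75.2 | 110 339 74.8 | 120 339 74.4 | 130 193 74.0 | 
dark y min/max [ 20.9 135.1]
```

```bash
python3 -m inch '[{"fingers":0,"dx":0,"dy":0,"dz":0.02,"rx":0,"ry":0,"rz":0},{"fingers":0,"dx":0,"dy":0,"dz":0.02,"rx":0,"ry":0,"rz":0},{"fingers":0,"dx":0,"dy":0,"dz":0.02,"rx":0,"ry":0,"rz":0},{"fingers":0,"dx":0,"dy":0,"dz":0.02,"rx":0,"ry":0,"rz":0},{"fingers":0,"dx":0,"dy":0,"dz":0,"rx":0,"ry":0,"rz":0},{"fingers":0,"dx":0,"dy":0,"dz":0,"rx":0,"ry":0,"rz":0},{"fingers":0,"dx":0,"dy":0,"dz":0,"rx":0,"ry":0,"rz":0},{"fingers":0,"dx":0,"dy":0,"dz":0,"rx":0,"ry":0,"rz":0},{"fingers":0,"dx":0,"dy":0,"dz":0,"rx":0,"ry":0,"rz":0},{"fingers":0,"dx":0,"dy":0,"dz":0,"rx":0,"ry":0,"rz":0}]'
python3 look.py w8
```

```text
time_s: 10.5
tool_pos: [0.5888, 0.004, 0.0606]
tool_rot: [0.707, -0.706, -0.03, 0.03]
ft_force: [-0.7, -0.6, -0.4]
width: 0.0004
t 10.50 tcp [0.5888 0.004  0.0606] rail [-0.3 10.9] F [-0.7 -0.6 -0.4] w 0.4 
q [-0.29  0.54  0.28  1.85 -0.2   0.77  1.75] 
tool axes in world cols
 [[ 0.996 -0.    -0.085]
 [ 0.085  0.     0.996]
 [-0.    -1.     0.   ]]
-120 112 70.4 | -110 330 70.5 | -100 342 70.5 | -90 340 70.4 | -80 328 70.5 | -70 337 70.4 | -60 339 70.4 | -50 342 70.4 | -40 336 70.4 | -30 340 70.5 | -20 348 70.4 | -10 342 70.4 | 0 342 70.3 | 10 338 70.4 | 20 354 73.1 | 30 340 73.7 | 40 340 73.2 | 50 339 73.2 | 60 353 73.2 | 70 340 73.3 | 80 345 73.1 | 90 345 73.2 | 100 344 73.1 | 110 357 73.2 | 120 349 73.1 | 130 277 73.2 | 
dark y min/max [ 22.5 137.1]
```

View pics/w8.png

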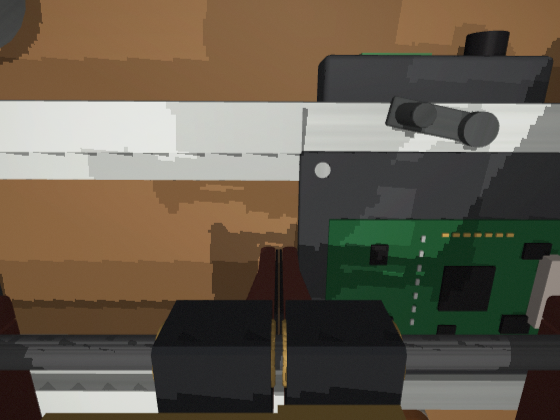

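The picture shows the carrier flat, 73.2 mm over its full length, with its rear edge at column 300. The clip post is at about (480,128) and its pivot end at about (415,115). I'll back the finger off and refine the rail frame and clip position.

```bash
python3 -m inch '[{"fingers":0,"dx":0,"dy":0,"dz":-0.2,"rx":0,"ry":0,"rz":0},{"fingers":0,"dx":0,"dy":0,"dz":-0.4,"rx":0,"ry":0,"rz":0},{"fingers":0,"dx":-0.3,"dy":-0.5,"dz":-0.4,"rx":0,"ry":0,"rz":0},{"fingers":0,"dx":-0.5,"dy":-0.9,"dz":0,"rx":0,"ry":0,"rz":0},{"fingers":0,"dx":-0.5,"dy":-0.9,"dz":0,"rx":0,"ry":0,"rz":0},{"fingers":0,"dx":-0.5,"dy":-0.5,"dz":0,"rx":0,"ry":0,"rz":0},{"fingers":0,"dx":-0.5,"dy":0,"dz":0.5,"rx":0,"ry":0,"rz":0},{"fingers":0,"dx":-0.5,"dy":0,"dz":0.5,"rx":0,"ry":0,"rz":0},{"fingers":0,"dx":-0.5,"dy":0,"dz":0.5,"rx":0,"ry":0,"rz":0},{"fingers":0,"dx":-0.5,"dy":0,"dz":0.5,"rx":0,"ry":0,"rz":0}]'
python3 look.py w9
python3 - <<'E'
from h import *
D=np.load("pics/w9.npz"); q,z,ok=D['q'],D['z'],D['ok']
k=ok&(abs(q[...,0]+75)<3)&(q[...,1]>-50)&(q[...,1]<60)
for y in range(0,40,2):
    a=k&(q[...,1]>=y)&(q[...,1]<y+2)
    if a.any(): print(y,np.median(z[a]).round(1),end=' ')
print()
k=ok&(q[...,0]>-100)&(q[...,0]<-40)&(z>95)&(z<102)&(q[...,1]>30)&(q[...,1]<110)
print('post top',k.sum(),q[k].mean(0),q[k].min(0),q[k].max(0),z[k].mean())
# edges at z 73..76 fence x-range at y -40..0
k=ok&(abs(z-82)<2)&(q[...,1]>-60)&(q[...,1]<10)&(q[...,0]<0); print('fence x',np.percentile(q[...,0][k],[.5,99.5]),z[k].mean())
E
```

```text
time_s: 11.38
tool_pos: [0.5107, 0.0166, 0.1175]
tool_rot: [0.707, -0.706, -0.03, 0.029]
ft_force: [0.2, 0.2, -0.1]
width: 0.0003
t 11.38 tcp [0.5107 0.0166 0.1175] rail [-77.1  29.9] F [ 0.2  0.2 -0.1] w 0.3 
q [-0.37  0.35  0.3   2.   -0.14  0.81  1.66] 
tool axes in world cols
 [[ 0.996  0.001 -0.084]
 [ 0.084  0.     0.997]
 [ 0.001 -1.     0.   ]]
-160 99 70.7 | -150 137 70.6 | -140 132 70.5 | -130 126 70.6 | -120 139 70.8 | -110 135 70.6 | -100 134 70.6 | -90 132 70.5 | -80 135 70.6 | -70 132 70.6 | -60 132 70.6 | -50 138 70.4 | -40 135 70.6 | -30 132 70.4 | -20 135 70.4 | -10 134 70.4 | 0 136 70.3 | 10 113 70.4 | 40 63 73.2 | 50 139 73.2 | 60 140 73.4 | 70 137 73.3 | 80 142 73.3 | 90 144 73.3 | 100 136 73.3 | 110 137 73.3 | 120 143 73.2 | 130 147 73.2 | 140 147 73.2 | 150 134 73.7 | 160 115 70.3 | 170 134 70.1 | 
dark y min/max [ 46.3 165.1]
0 81.8 2 82.2 4 81.4 6 82.1 8 81.7 10 81.5 12 82.2 14 82.2 16 82.1 18 81.9 20 81.9 22 74.2 24 73.9 26 73.7 28 73.8 30 74.6 32 74.4 34 74.4 36 74.1 38 74.3 
post top 200 [-78.96646713  63.88563194] [-83.18764943  59.76953338] [-74.02138515  68.14397721] 98.35676841237505
fence x [-82.93074285 -62.85378144] 82.36742730081268
```

View pics/w9.png

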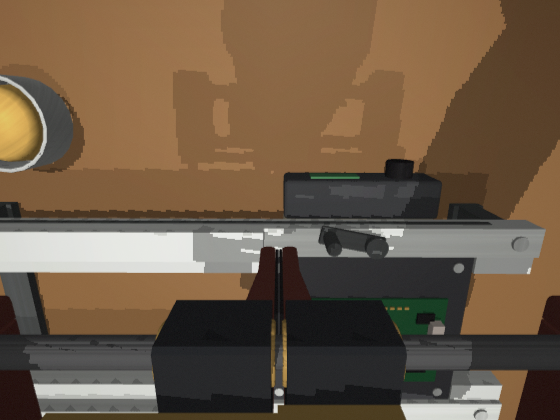

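```bash
sed -i 's/^def r2w/O=O+Rr@np.array([-.0014,.003])\ndef r2w/' h.py
python3 - <<'E'
from h import *
o=st(); go(-102,64,86,o); yawerr(o,0)
E
```

```text
t 11.43 tcp [0.5086 0.0188 0.117 ] rail [-77.7  29.2] F [-1.9  1.3  0.6] w 0.6 
q [-0.37  0.35  0.3   2.   -0.14  0.81  1.66] 
tool axes in world cols
 [[ 0.996 -0.002 -0.085]
 [ 0.085  0.001  0.996]
 [-0.001 -1.     0.001]]
world d mm [-27.1  32.6 -31. ] tool units [-1.21  1.55  1.74]
x at 0 rot units [-0.02  0.03 -0.02]
```

```bash
python3 -m inch '[{"fingers":0,"dx":-0.4,"dy":0,"dz":0.4,"rx":0,"ry":0,"rz":0},{"fingers":0,"dx":-0.4,"dy":0,"dz":0.4,"rx":0,"ry":0,"rz":0},{"fingers":0,"dx":-0.4,"dy":0,"dz":0.4,"rx":0,"ry":0,"rz":0},{"fingers":0,"dx":0,"dy":0,"dz":0.4,"rx":0,"ry":0,"rz":0},{"fingers":0,"dx":0,"dy":0.3,"dz":0,"rx":0,"ry":0,"rz":0},{"fingers":0,"dx":0,"dy":0.4,"dz":0,"rx":0,"ry":0,"rz":0},{"fingers":0,"dx":0,"dy":0.4,"dz":0,"rx":0,"ry":0,"rz":0},{"fingers":0,"dx":0,"dy":0.4,"dz":0,"rx":0,"ry":0,"rz":0},{"fingers":0,"dx":0,"dy":0,"dz":0,"rx":0,"ry":0,"rz":0},{"fingers":0,"dx":0,"dy":0,"dz":0,"rx":0,"ry":0,"rz":0}]'
python3 - <<'E'
from h import *
o=st(); go(-102,64,86,o); go(-64.5,64,86,o)
from station import r
im,d=r.get_image("wrist"); cv2.imwrite("pics/w10.png",im)
E
```

```text
time_s: 12.27
tool_pos: [0.4843, 0.0466, 0.0857]
tool_rot: [-0.706, 0.707, 0.029, -0.03]
ft_force: [0.8, -0.2, -0.6]
width: 0.0008
t 12.27 tcp [0.4843 0.0466 0.0857] rail [-99.5  58.9] F [ 0.8 -0.2 -0.6] w 0.8 
q [-0.42  0.36  0.28  2.08 -0.15  0.72  1.61] 
tool axes in world cols
 [[ 0.996 -0.002 -0.084]
 [ 0.084 -0.001  0.996]
 [-0.002 -1.    -0.001]]
world d mm [-2.9  4.8  0.3] tool units [-0.12 -0.02  0.25]
world d mm [34.5  7.9  0.3] tool units [ 1.75 -0.02  0.25]
```

View pics/w10.png

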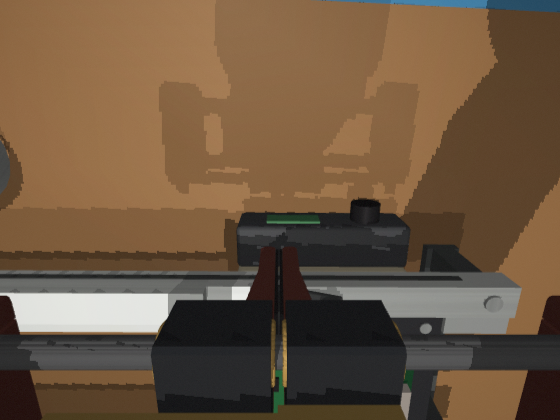

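```bash
python3 -m inch '[{"fingers":0,"dx":0,"dy":0,"dz":0.25,"rx":0,"ry":0,"rz":0},{"fingers":0,"dx":0.2,"dy":0,"dz":0,"rx":0,"ry":0,"rz":0},{"fingers":0,"dx":0.2,"dy":0,"dz":0,"rx":0,"ry":0,"rz":0},{"fingers":0,"dx":0.2,"dy":0,"dz":0,"rx":0,"ry":0,"rz":0},{"fingers":0,"dx":0.2,"dy":0,"dz":0,"rx":0,"ry":0,"rz":0},{"fingers":0,"dx":0.2,"dy":0,"dz":0,"rx":0,"ry":0,"rz":0},{"fingers":0,"dx":0.2,"dy":0,"dz":0,"rx":0,"ry":0,"rz":0},{"fingers":0,"dx":0.2,"dy":0,"dz":0,"rx":0,"ry":0,"rz":0},{"fingers":0,"dx":0.2,"dy":0,"dz":0,"rx":0,"ry":0,"rz":0},{"fingers":0,"dx":0.15,"dy":0,"dz":0,"rx":0,"ry":0,"rz":0}]'
python3 - <<'E'
from h import *
o=st(); go(-64.5,64,86,o)
from station import r
im,d=r.get_image("scene"); cv2.imwrite("pics/s11.png",cv2.resize(im[150:330,260:440],None,fx=3.3,fy=3.3))
E
```

```text
time_s: 13.15
tool_pos: [0.5182, 0.0564, 0.0863]
tool_rot: [0.707, -0.706, -0.029, 0.031]
ft_force: [-7.0, 6.9, 4.6]
width: 0.0002
t 13.15 tcp [0.5182 0.0564 0.0863] rail [-64.9  65.9] F [-7.   6.9  4.6] w 0.2 
q [-0.42  0.41  0.28  2.   -0.16  0.76  1.61] 
tool axes in world cols
 [[ 0.996 -0.003 -0.086]
 [ 0.086  0.001  0.996]
 [-0.003 -1.     0.001]]
world d mm [ 0.6 -1.9 -0.3] tool units [ 0.02  0.01 -0.1 ]
```

View pics/s11.png

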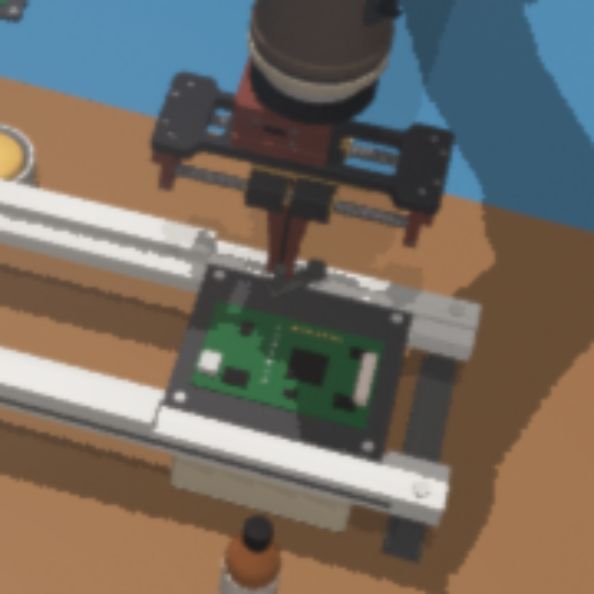

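Run:
```python
from h import *
from station import r
im,d=r.get_image("top"); cv2.imwrite("pics/t11.png",cv2.resize(im[120:260,140:300],None,fx=4,fy=4,interpolation=2))
im,d=r.get_image("wrist"); cv2.imwrite("pics/w11.png",im)
im,d=r.get_image("scene"); cv2.imwrite("pics/s12.png",cv2.resize(im[205:265,310:390],None,fx=9,fy=9,interpolation=2))
o=st()
```

```text
t 13.35 tcp [0.5183 0.0568 0.0863] rail [-64.8  66.3] F [-4.2  4.9  1. ] w 0.7 
q [-0.42  0.41  0.28  2.   -0.16  0.76  1.61] 
tool axes in world cols
 [[ 0.996 -0.002 -0.087]
 [ 0.087  0.001  0.996]
 [-0.002 -1.     0.002]]
```

View pics/w11.png

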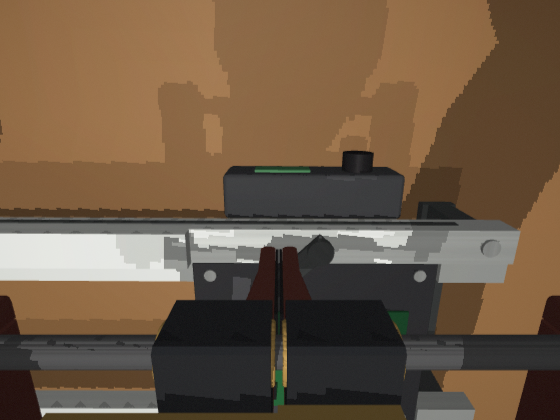

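View pics/s12.png

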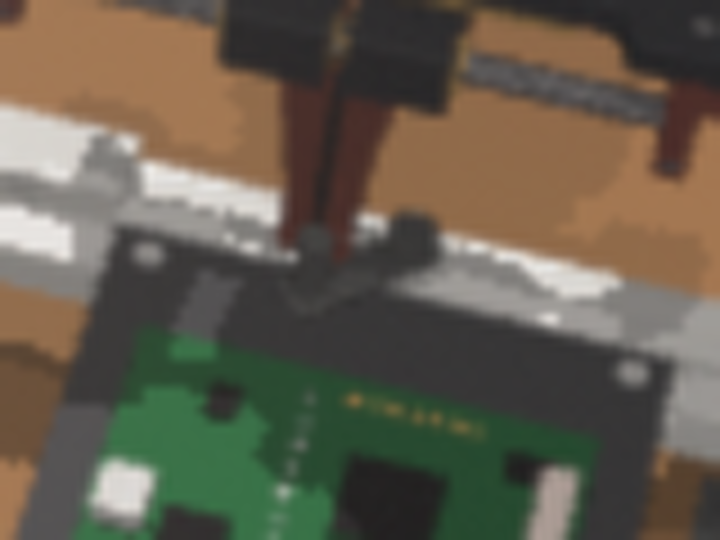

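```bash
python3 -m inch '[{"fingers":0,"dx":-0.2,"dy":0,"dz":0,"rx":0,"ry":0,"rz":0},{"fingers":0,"dx":-0.2,"dy":0,"dz":-0.2,"rx":0,"ry":0,"rz":0},{"fingers":0,"dx":0,"dy":0,"dz":-0.4,"rx":0,"ry":0,"rz":0},{"fingers":0,"dx":0,"dy":0,"dz":-0.4,"rx":0,"ry":0,"rz":0},{"fingers":0,"dx":0,"dy":0,"dz":0,"rx":0,"ry":0,"rz":0},{"fingers":0,"dx":0.4,"dy":0,"dz":0,"rx":0,"ry":0,"rz":0},{"fingers":0,"dx":0.4,"dy":0,"dz":0,"rx":0,"ry":0,"rz":0},{"fingers":0,"dx":0.4,"dy":0,"dz":0,"rx":0,"ry":0,"rz":0},{"fingers":0,"dx":0.1,"dy":0,"dz":0,"rx":0,"ry":0,"rz":0},{"fingers":0,"dx":0,"dy":0,"dz":0,"rx":0,"ry":0,"rz":0}]'
python3 - <<'E'
from h import *
o=st(); go(-47,74,86,o); go(-47,62,86,o)
from station import r
c=r.calibration("wrist"); im,d=r.get_image("wrist"); cv2.imwrite("pics/w12.png",im)
P=cloud(d,c); q=((P[...,:2]-O)@Rr)*1e3; z=P[...,2]*1e3
k=(d>0)&(q[...,0]>-90)&(q[...,0]<-30)&(z>95)&(z<102)&(q[...,1]>50)&(q[...,1]<110)
print('post top',k.sum(),q[k].mean(0) if k.any() else 0)
E
```

```text
time_s: 14.18
tool_pos: [0.5398, 0.0371, 0.0865]
tool_rot: [-0.706, 0.707, 0.03, -0.03]
ft_force: [0.4, 0.8, -0.2]
width: 0.0004
t 14.18 tcp [0.5398 0.0371 0.0865] rail [-45.   44.9] F [ 0.4  0.8 -0.2] w 0.4 
q [-0.38  0.44  0.28  1.95 -0.17  0.77  1.66] 
tool axes in world cols
 [[ 0.996  0.    -0.086]
 [ 0.086 -0.     0.996]
 [ 0.    -1.    -0.   ]]
world d mm [-4.4 28.9 -0.5] tool units [-0.1   0.02  1.46]
world d mm [-3.4 16.9 -0.5] tool units [-0.1   0.02  0.86]
post top 355 [-52.07235337  65.36916961]
```

View pics/w12.png

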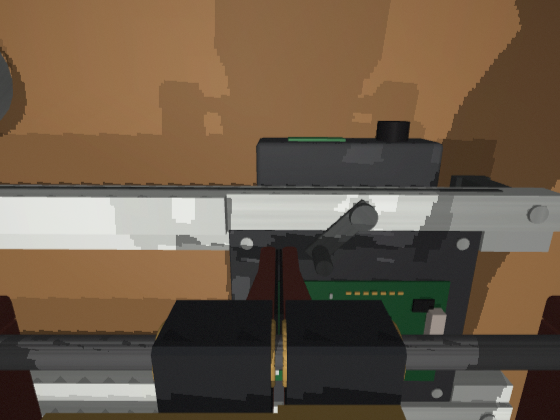

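```bash
python3 -m inch '[{"fingers":0,"dx":-0.1,"dy":0,"dz":0.15,"rx":0,"ry":0,"rz":0},{"fingers":0,"dx":0,"dy":0,"dz":0.15,"rx":0,"ry":0,"rz":0},{"fingers":0,"dx":0,"dy":0,"dz":0.15,"rx":0,"ry":0,"rz":0},{"fingers":0,"dx":0,"dy":0,"dz":0.15,"rx":0,"ry":0,"rz":0},{"fingers":0,"dx":0,"dy":0,"dz":0.15,"rx":0,"ry":0,"rz":0},{"fingers":0,"dx":0,"dy":0,"dz":0.15,"rx":0,"ry":0,"rz":0},{"fingers":0,"dx":0,"dy":0,"dz":0.15,"rx":0,"ry":0,"rz":0},{"fingers":0,"dx":0,"dy":0,"dz":0.15,"rx":0,"ry":0,"rz":0},{"fingers":0,"dx":0,"dy":0,"dz":0.1,"rx":0,"ry":0,"rz":0},{"fingers":0,"dx":0,"dy":0,"dz":0,"rx":0,"ry":0,"rz":0}]'
cat > post.py <<'E'
import sys
from h import *
o=st(); go(-47,74,86,o)
from station import r
c=r.calibration("wrist"); im,d=r.get_image("wrist"); cv2.imwrite(f"pics/{sys.argv[1]}.png",im)
P=cloud(d,c); q=((P[...,:2]-O)@Rr)*1e3; z=P[...,2]*1e3
k=(d>0)&(q[...,0]>-90)&(q[...,0]<-30)&(z>95)&(z<101)&(q[...,1]>50)&(q[...,1]<110)
if k.any():
    m=np.median(q[k],0); print('post top',k.sum(),m,q[k].min(0),q[k].max(0),'phi',np.arctan2(m[0]+71.5,90-m[1]))
E
python3 post.py w13
```

```text
time_s: 15.07
tool_pos: [0.5343, 0.0634, 0.0865]
tool_rot: [0.707, -0.706, -0.03, 0.031]
ft_force: [-0.0, 1.3, -0.4]
width: 0.0004
t 15.07 tcp [0.5343 0.0634 0.0865] rail [-48.3  71.6] F [-0.   1.3 -0.4] w 0.4 
q [-0.42  0.43  0.27  1.96 -0.17  0.77  1.6 ] 
tool axes in world cols
 [[ 0.996 -0.001 -0.086]
 [ 0.086  0.     0.996]
 [-0.001 -1.     0.001]]
world d mm [ 1.1  2.5 -0.5] tool units [0.07 0.03 0.12]
post top 326 [-58.84932939  78.76811442] [-60.60392169  64.55335334] [-37.85179876  91.50628828] phi 0.8447351751204067
```

View pics/w13.png

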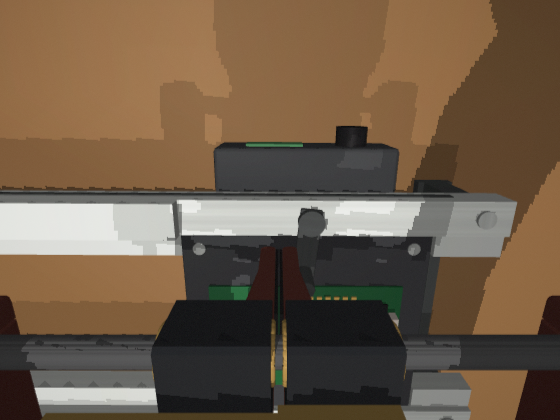

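```bash
python3 -m inch '[{"fingers":0,"dx":0,"dy":0,"dz":0.04,"rx":0,"ry":0,"rz":0},{"fingers":0,"dx":0,"dy":0,"dz":0.04,"rx":0,"ry":0,"rz":0},{"fingers":0,"dx":0,"dy":0,"dz":0.03,"rx":0,"ry":0,"rz":0},{"fingers":0,"dx":0,"dy":0,"dz":0.02,"rx":0,"ry":0,"rz":0},{"fingers":0,"dx":0,"dy":0,"dz":0,"rx":0,"ry":0,"rz":0},{"fingers":0,"dx":0,"dy":0,"dz":0,"rx":0,"ry":0,"rz":0},{"fingers":0,"dx":0,"dy":0,"dz":0,"rx":0,"ry":0,"rz":0},{"fingers":0,"dx":0,"dy":0,"dz":0,"rx":0,"ry":0,"rz":0},{"fingers":0,"dx":0,"dy":0,"dz":0,"rx":0,"ry":0,"rz":0},{"fingers":0,"dx":0,"dy":0,"dz":0,"rx":0,"ry":0,"rz":0}]'
python3 post.py w14
```

```text
time_s: 15.95
tool_pos: [0.5344, 0.065, 0.0866]
tool_rot: [-0.706, 0.706, 0.03, -0.03]
ft_force: [0.7, -0.2, 0.6]
width: 0.0004
t 15.95 tcp [0.5344 0.065  0.0866] rail [-48.1  73.2] F [ 0.7 -0.2  0.6] w 0.4 
q [-0.43  0.43  0.28  1.96 -0.16  0.77  1.6 ] 
tool axes in world cols
 [[ 0.996  0.    -0.085]
 [ 0.085 -0.     0.996]
 [ 0.    -1.    -0.   ]]
world d mm [ 1.   0.9 -0.6] tool units [0.05 0.03 0.04]
post top 323 [-58.79604268  79.43306827] [-60.35088791  66.1975137 ] [-37.35883284  93.0542103 ] phi 0.8769738853355181
```

View pics/w14.png

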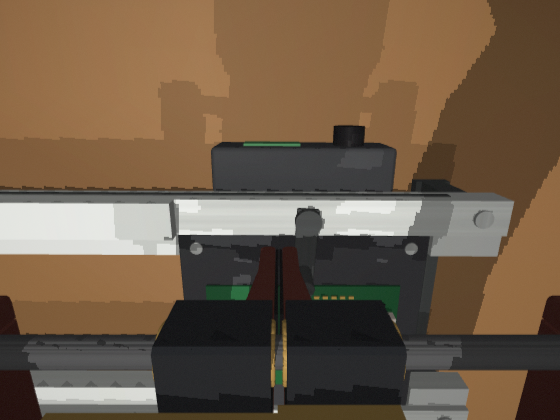

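```bash
python3 -m inch '[{"fingers":0,"dx":0,"dy":0,"dz":0.03,"rx":0,"ry":0,"rz":0},{"fingers":0,"dx":0,"dy":0,"dz":0.03,"rx":0,"ry":0,"rz":0},{"fingers":0,"dx":0,"dy":0,"dz":0.01,"rx":0,"ry":0,"rz":0},{"fingers":0,"dx":0,"dy":0,"dz":0,"rx":0,"ry":0,"rz":0},{"fingers":0,"dx":0,"dy":0,"dz":0,"rx":0,"ry":0,"rz":0},{"fingers":0,"dx":0,"dy":0,"dz":0,"rx":0,"ry":0,"rz":0},{"fingers":0,"dx":0,"dy":0,"dz":-0.4,"rx":0,"ry":0,"rz":0},{"fingers":0,"dx":0,"dy":0,"dz":-0.8,"rx":0,"ry":0,"rz":0},{"fingers":0,"dx":0,"dy":0,"dz":-0.8,"rx":0,"ry":0,"rz":0},{"fingers":0,"dx":0,"dy":0,"dz":0,"rx":0,"ry":0,"rz":0}]'
python3 post.py w15
```

```text
time_s: 16.83
tool_pos: [0.5378, 0.0227, 0.0868]
tool_rot: [-0.706, 0.707, 0.029, -0.029]
ft_force: [-0.1, -1.1, 0.2]
width: 0.0007
t 16.83 tcp [0.5378 0.0227 0.0868] rail [-48.2  30.7] F [-0.1 -1.1  0.2] w 0.7 
q [-0.35  0.43  0.28  1.96 -0.17  0.77  1.68] 
tool axes in world cols
 [[ 0.997  0.    -0.081]
 [ 0.081 -0.002  0.997]
 [ 0.    -1.    -0.002]]
world d mm [-2.4 43.2 -0.8] tool units [0.06 0.04 2.16]
post top 275 [-41.88188911  89.9549488 ] [-45.9633532   85.82677497] [-36.91666338  94.61255688] phi 1.5692752586892933
```

View pics/w15.png

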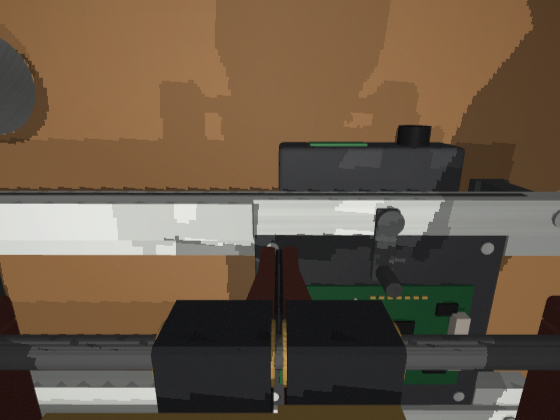

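The post now sits at about (-41.9, 90.0) mm in the rails' frame, which puts the arm at about 1.57 rad. I'll lift the hand away and check.

```bash
python3 -m inch '[{"fingers":0,"dx":0,"dy":-0.5,"dz":-0.2,"rx":0,"ry":0,"rz":0},{"fingers":0,"dx":0,"dy":-0.9,"dz":-0.3,"rx":0,"ry":0,"rz":0},{"fingers":0,"dx":-0.5,"dy":-1,"dz":-0.3,"rx":0,"ry":0,"rz":0},{"fingers":0,"dx":-1,"dy":-1,"dz":-0.5,"rx":0,"ry":0,"rz":0},{"fingers":0,"dx":-1,"dy":-1,"dz":-0.5,"rx":0,"ry":0,"rz":0},{"fingers":0,"dx":-1,"dy":-1,"dz":-0.5,"rx":0,"ry":0,"rz":0},{"fingers":0,"dx":-1,"dy":-0.5,"dz":-0.5,"rx":0,"ry":0,"rz":0},{"fingers":0,"dx":-0.5,"dy":0,"dz":-0.3,"rx":0,"ry":0,"rz":0},{"fingers":0,"dx":0,"dy":0,"dz":0,"rx":0,"ry":0,"rz":0},{"fingers":0,"dx":0,"dy":0,"dz":0,"rx":0,"ry":0,"rz":0}]'
python3 - <<'E'
from h import *
from station import r
st()
for n in ["wrist","top","scene"]:
    c=r.calibration(n); im,d=r.get_image(n); cv2.imwrite(f"pics/{n}_f.png",im)
    P=cloud(d,c); q=((P[...,:2]-O)@Rr)*1e3; z=P[...,2]*1e3; ok=d>0
    x,y=q[...,0],q[...,1]
    k=ok&(z>94)&(z<102)&(x>-65)&(x<-25)&(y>70)&(y<110); kp=ok&(z>82)&(z<94)&(x>-85)&(x<-58)&(y>75)&(y<105)
    print(n,'post',k.sum(),q[k].mean(0) if k.any() else '','pivot cap',kp.sum(),q[kp].mean(0) if kp.any() else '')
    ka=ok&(abs(z-78.5)<1.5)&(x>-62)&(x<-48)&(y>75)&(y<105)
    if ka.sum()>10: print(' arm line slope y/x',np.polyfit(x[ka],y[ka],1).round(3),ka.sum())
    for yy in (25,60,120,150):
        for xs in (-54,54):
            k=ok&(abs(x-xs)<4)&(abs(y-yy)<4)
            if k.sum()>3: print('  plate z at',xs,yy,np.median(z[k]).round(1),end='')
    print()
im=cv2.imread("pics/scene_f.png"); cv2.imwrite("pics/scene_fc.png",cv2.resize(im[150:330,180:420],None,fx=3.2,fy=3.2,interpolation=2))
im=cv2.imread("pics/top_f.png"); cv2.imwrite("pics/top_fc.png",cv2.resize(im[100:260,125:335],None,fx=3.3,fy=3.3,interpolation=2))
E
```

```text
time_s: 17.72
tool_pos: [0.4436, -0.043, 0.2046]
tool_rot: [0.707, -0.706, -0.031, 0.03]
ft_force: [0.5, 0.5, 0.0]
width: 0.0004
t 17.72 tcp [ 0.4436 -0.043   0.2046] rail [-147.5  -27. ] F [0.5 0.5 0. ] w 0.4 
q [-0.33  0.12  0.35  2.05 -0.05  0.98  1.7 ] 
tool axes in world cols
 [[ 0.996  0.001 -0.086]
 [ 0.086  0.001  0.996]
 [ 0.001 -1.     0.001]]
wrist post 89 [-41.95199056  89.63648468] pivot cap 171 [-71.20603966  90.14543715]
 arm line slope y/x [7.1000e-02 9.3663e+01] 155
  plate z at -54 25 73.4  plate z at -54 60 73.2  plate z at -54 120 73.2  plate z at 54 120 73.1  plate z at -54 150 73.6  plate z at 54 150 73.6
top post 0  pivot cap 0 
  plate z at 54 25 74.5  plate z at -54 120 73.5  plate z at 54 120 72.4  plate z at -54 150 73.5  plate z at 54 150 72.9
scene post 15 [-38.54726407  87.37712124] pivot cap 27 [-68.10473464  86.89875801]
  plate z at -54 25 74.0  plate z at 54 25 73.7  plate z at -54 60 73.0  plate z at 54 60 73.1  plate z at -54 120 73.2  plate z at 54 120 73.8  plate z at -54 150 73.7  plate z at 54 150 38.6
```

View pics/scene_fc.png

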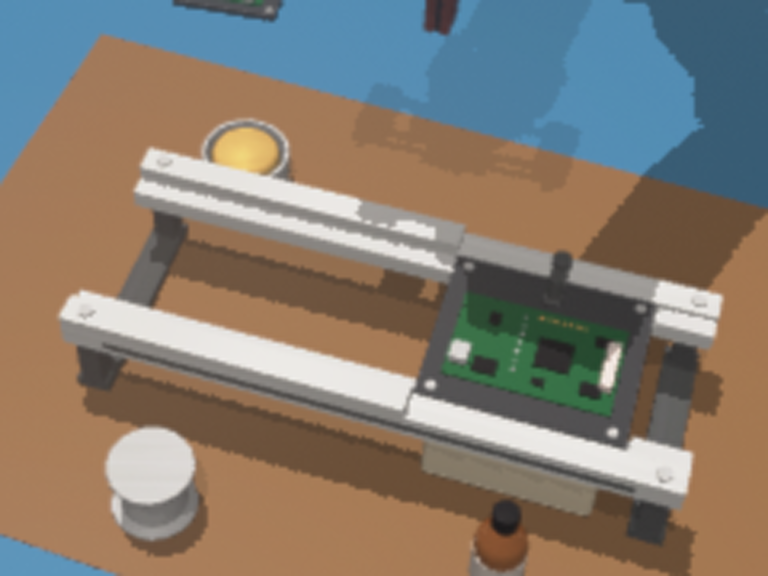

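View pics/wrist_f.png

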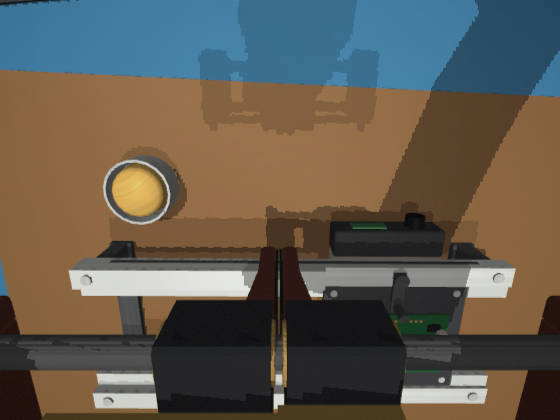

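```bash
python3 -c "
from station import r
print(r.finish_job())"
```

```text
the job is handed in; nothing more can be done
None
```

The carrier is seated and lies flat, the hold-down clip is square across its edge, and the job is handed in at about 17.9 s, with the hand clear.

- **Carrier:** I pushed it slowly along the rails with the closed fingertips on its rear edge. The contact force read about 2–3 N, with readings also wandering about 1 N off contact. It tipped, and then its rear dropped. The wrist camera read the plate top at 73.1–73.6 mm along both edges where visible, against 73 mm expected. One scene-camera reading near the far edge gave 38.6 mm. I took that as a depth error, because the wrist and top cameras read 73.6 and 72.9 mm at that spot.
- **Clip:** I pushed the post in two strokes, first across and then along the rails, and did not drive it into the stop. The final angle measured 1.55 rad by the wrist camera and 1.59 by the scene camera, so about 1.57. The top camera could not resolve the post. A line fitted to the arm's top face gave about 0.07 rad off square, but it came from few points and I did not rely on it.
- **Forces:** The highest force I read was about 11 N, for a moment at the end of the first stroke on the post. That is more than the clip needs, and I did not find out why.
- **Other things on the bench:** In the last pictures the reel, flux bottle and tip cleaner look to be where they were. I checked that by eye only.

The rail position from the first pictures was off by about 3 mm along the rails and 1.4 mm across. I corrected it from the wrist camera before moving the clip.

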